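# Vent the pipe manifold and take off the cap of unknown thread hand

## Task

Vent the pipe manifold on the bench first: pull the knob of its sprung rod, in the middle, straight up until the whole black band on the rod has come out of its housing (not on to the end stop), hold it there for a second and let it go back in. Then unscrew the taller of the two brass caps (nobody knows whether its thread is right- or left-handed, so try it both ways) and lift it off its outlet. Finish while still holding that cap in the gripper, upright and about a hand's breadth above where it sat; leave the low cap screwed on and the things lying around undisturbed.

Things in the scene. Friction and masses are not known exactly. Their poses are not given: they have to be found in the camera images.
- manifold: Bolted-down aluminium block, 66 mm (its x) by 320 mm (its y) by 45 mm high; it cannot move. Origin at the centre of its underside on the bench, z up. On its top, on the centre line, two capped outlets at y = +100 and -100 mm, each on a dark boss of 58 mm diameter whose top (where the cap's rim rests) is 53 mm above the bench; the vent rod stands at y = 0.
- vent_housing (a point): Centre of the top of the fixed round housing (25 mm diameter) that the vent rod comes out of, in the middle of the manifold, 71 mm above the bench.
- vent_knob (a point): Centre of the round steel knob (28 mm diameter, 20 mm high, its own axis vertical) on top of the vent rod; at rest 97 mm above the bench, so the knob spans 87 to 107 mm, with 16 mm of bare 10 mm rod between the housing and the knob. Rises with the rod.
- vent_rod (a joint): How far the vent rod is pulled up out of its housing, in m: 0 at rest, end stop at 0.050. A spring pulls it back: about 3 N at the start of the pull, 11 N at 0.028, 18 N at the end stop. A black band on the rod begins to show at 0.016 and is wholly out at 0.026. When let go it springs home.
- tall_cap: The taller brass screw cap, knurled, 49 mm diameter, 44 mm high, about 150 g, on either one of the two outlets; origin at the centre of its lower rim, 53 mm above the bench when it is on, z up along its axis. The neck inside ends 20 mm above the boss. Turning it needs almost no torque until it meets a stop.
- tall_cap_top (a point): Centre of the tall cap's top. Its coarse lug thread, right- or left-handed, is hidden inside. The tightening way it stops dead within 0.2 rad. The loosening way it runs freely and comes free after about 1.1 rad (clear of the lugs from 1.0 to 1.25 rad from its start, then it stops again); then it lifts straight off. Until then it can rise only 1 to 4 mm.
- low_cap: The other brass screw cap, knurled, 49 mm diameter but only 27 mm high, on the other outlet; origin at the centre of its lower rim. To be left screwed on.
- nut_bin: Small clear plastic bin of nuts, 90 x 130 x 50 mm, on the bench beside the work; origin at the centre of its underside. To be left alone.
- wrench: Steel wrench, 190 mm long, lying flat on the bench; origin near its middle. To be left alone.
- carton: Small cardboard carton, 70 x 70 x 55 mm, on the bench to the left; origin at the centre of its underside. To be left alone.
There are look-alikes about, which are no part of the job. What is shaped like the tall_cap but blue or purple is not meant.

How it is judged:
By the outcome, as a careful person would: the job done as asked, in the order asked, and still so for the second after the job is handed in, while the arm keeps its last pose, push and grip.
It also fails if it takes over 51 s, if anything falls off the work surface, if the arm or the gripper's body presses on something with over 40 N, if the wrist force passes 120 N, or if a joint passes its speed limit or range.

## Robot

A 7-joint arm with a two-finger parallel gripper is mounted at the origin on the work surface. World frame = base frame: x ahead of the robot, y to its left, z up, the work surface at z = 0. Lengths are in m, angles in rad, forces in N, time in s.
With the tool pointing down it reaches from about 0.35 to 0.9 m from the base axis. Payload 7.2 kg.
Tool frame: the origin (TCP) lies at the very end of the fingers, on their centre line; the grasp point (between the pads) lies 19 mm behind it; x points along the fingers, z is the direction in which the jaws open and shut, and the axes are right-handed (so a half turn about x gives the same grasp; the last joint's range is limited). The gripper opens to 85 mm and grips with 20 to 120 N. Pads are 22 mm wide; open, the fingers measure 114 mm over their backs; the gripper's body (76 mm by 85 mm) begins 54 mm behind the grasp point. The pads swing forward as they close: fully open they stand 13 mm farther back than shut.
Start: joints at [-1.174, 0.411, -0.013, 1.596, 0.006, 1.134, -0.082], TCP at [0.28, 0.559, 0.231] pointing down, gripper open.
Joint ranges: [-2.95, 2.95], [-0.29, 1.99], [-1.47, 1.44], [0.14, 2.54], [-1.03, 4.17], [0.13, 1.85], [-2.86, 2.86]. Speed limits (rad/s): [2.39, 2.39, 3.01, 3.01, 3.14, 3.14, 3.14].

## Interface

Orientations are given as a rotation vector (axis times angle).
In Python, from plant import r gives the robot as it stands.
- The arm moves only by the tool step_arm, never from a script. Its argument "moves" is a list of rows, each an object of numbers: "gripper": the opening, from 0 (shut) to 1 (fully open); "tx", "ty", "tz": the shift along the tool's x, y, z in mm; "wx", "wy", "wz": the turn, a rotation vector about the tool's x, y, z in degrees. A call has exactly 10 rows; each row is the pose to reach, as a shift and turn from the pose commanded when the call began, along the tool's axes at that moment; what a row does not reach only later rows make up. A row lasts 1/8 s, in which the tool goes at most 62.5 mm and 10.7 degrees, less where a joint would pass 70% of its speed; a pose out of reach is approached as far as the arm can. A call with a gripper value outside its range is refused whole. The fingers move at their own pace and stop on an object; the grip force is fixed at half the most. Time passes only in rows, so rows that repeat a pose let the fingers close, or fill a call up. It gives the time, the measured TCP pose, the force and the opening at its end, in the units of the state.
- r.get_obs(): the state, without advancing time (a new reading comes with each control period).
- r.get_image(name): name is "side" or "top"; returns the picture (420x560x3 uint8, red, green, blue); there is no depth.
- r.calibration(name): a dict with "fx", "fy", "cx", "cy" (pixels), "R" (3x3) and "t" (3): a world point X has camera coordinates R X + t. Camera axes: x right, y down, z forward; pixel columns grow to the right and rows downward; lengths in m; the calibration is good to about 2 mm. A picture is of the moment at which its call begins. calibration takes no time and is no camera call.
- r.job_done(): hands the job in, once; it reports no verdict.
The state is a dict: "time_s": time; "joints": joint angles; "qvel": joint speeds; "effort": joint torques, N m; "tcp_pos": TCP position; "ee_rot": TCP orientation; "ft_force": force on the tool from outside, world axes, zero at the start; "ft_torque": the same for the moment, N m; "opening": finger opening in m.
Only numpy, scipy, OpenCV 4.12 (cv2) and the standard library are available. Lean on these libraries where they do the work, as an engineer would, in place of code of your own. Each camera call takes 0.05 s, during which the arm holds its last target.

## Working session

There is one attempt and no reset: what is moved stays moved. The work goes in short steps, Python scripts to look and compute and a tool call to move; the robot and the scene stay as the last step left them, time stands still between calls to the robot, and variables do not carry over. Pictures are saved under pics/ and viewed, and the job is handed in when it is done.

Besides the shell and the picture viewer there is one more tool, called by a JSON object that holds its "method" and its "body", one argument or row to a line. step_arm: Moves the arm, as the interface text tells. Its arguments: {"type":"object","properties":{"moves":{"type":"array"}},"required":["moves"]}

```bash
ls; mkdir -p pics
python3 - <<'E'
from plant import r
import cv2,numpy as np
o=r.get_obs()
for k,v in o.items(): print(k,np.round(v,4))
for n in("side","top"):
    im=r.get_image(n); cv2.imwrite(f"pics/{n}0.png",im[:,:,::-1])
    c=r.calibration(n); print(n,{k:np.round(v,3).tolist() for k,v in c.items()})
E
```

```text
pics
time_s 0.0
joints [-1.1742  0.4119 -0.0127  1.597   0.0056  1.1343 -0.0822]
qvel [ 0.0002 -0.0002  0.0024 -0.0014  0.0008  0.0008  0.0005]
effort [ 1.60000e-03 -6.00614e+01  6.82800e-01 -2.99416e+01  1.38000e-02
  1.03000e-02 -1.00000e-04]
tcp_pos [0.28   0.5582 0.2304]
ee_rot [-0.8613  1.3953  0.8598]
ft_force [-0.45    0.1465 -0.0966]
ft_torque [ 0.0311  0.0245 -0.0116]
opening 0.0854
side {'fx': 517.166, 'fy': 517.166, 'cx': 275.485, 'cy': 215.571, 'R': [[0.907, -0.421, 0.011], [-0.299, -0.663, -0.686], [0.296, 0.619, -0.728]], 't': [-0.432, 0.215, 1.168]}
top {'fx': 512.575, 'fy': 512.575, 'cx': 284.831, 'cy': 205.457, 'R': [[-0.014, -1.0, 0.01], [-0.996, 0.013, -0.092], [0.092, -0.012, -0.996]], 't': [-0.012, 0.486, 1.644]}
```

View pics/side0.png

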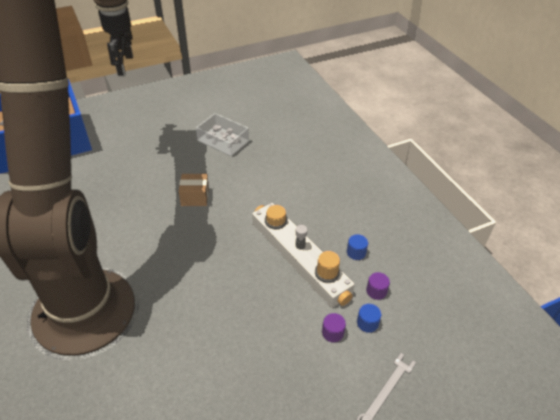

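View pics/top0.png

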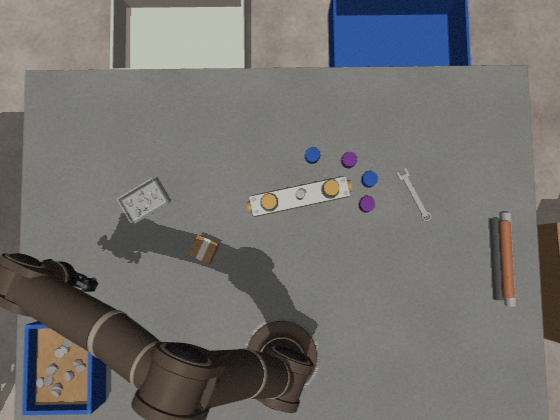

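Side view: brass caps at (276,216) and (328,265), with the knob at (301,232) between them. The look-alikes are blue (357,246) and (369,317), and purple (378,285) and (334,327). In the top view the caps are at (269,201) and (331,188), and the knob at (300,194). The nearer, right-hand cap looks taller, so I'll check with close crops and measurements.

```bash
cat > h.py <<'E'
import numpy as np,cv2
from plant import r
from scipy.spatial.transform import Rotation as Ro
def ray(n,u,v):
    c=r.calibration(n);R=np.array(c['R']);t=np.array(c['t'])
    d=R.T@np.array([(u-c['cx'])/c['fx'],(v-c['cy'])/c['fy'],1]);return -R.T@t,d/np.linalg.norm(d)
def onz(n,u,v,z):
    o,d=ray(n,u,v);return o+d*(z-o[2])/d[2]
def two(p,q):
    (a,d),(b,e)=ray('side',*p),ray('top',*q)
    s=np.linalg.lstsq(np.c_[d,-e],b-a,rcond=None)[0];P,Q=a+s[0]*d,b+s[1]*e
    return (P+Q)/2,np.linalg.norm(P-Q)
def proj(n,X):
    c=r.calibration(n);p=np.array(c['R'])@X+np.array(c['t']);return c['fx']*p[0]/p[2]+c['cx'],c['fy']*p[1]/p[2]+c['cy']
E
python3 - <<'E'
from h import *
s=cv2.imread('pics/side0.png');t=cv2.imread('pics/top0.png')
a=cv2.resize(s[190:310,240:400],None,fx=5,fy=5,interpolation=2)
b=cv2.resize(t[165:225,240:360],None,fx=6,fy=6,interpolation=2)
cv2.imwrite('pics/cs.png',a);cv2.imwrite('pics/ct.png',b)
for n,im in(('side',s),('top',t)):
    hsv=cv2.cvtColor(im,cv2.COLOR_BGR2HSV);m=cv2.inRange(hsv,(8,110,120),(28,255,255))
    m[:150]=0;m[310:]=0;m[:,:235]=0;m[:,400:]=0
    k,l,st,c=cv2.connectedComponentsWithStats(m)
    for i in range(1,k):
        if st[i,4]>20:print(n,st[i],c[i].round(1))
E
```

```text
side [267 205  18  21 307] [275.5 215. ]
side [318 251  21  28 479] [327.9 264.4]
side [338 291  14  14 127] [344.3 297.3]
top [324 180  15  16 186] [331.  187.4]
top [348 181   4  10  27] [349.6 185.6]
top [261 194  16  15 186] [268.7 201.1]
top [247 202   5  11  30] [249.  206.9]
```

View pics/cs.png

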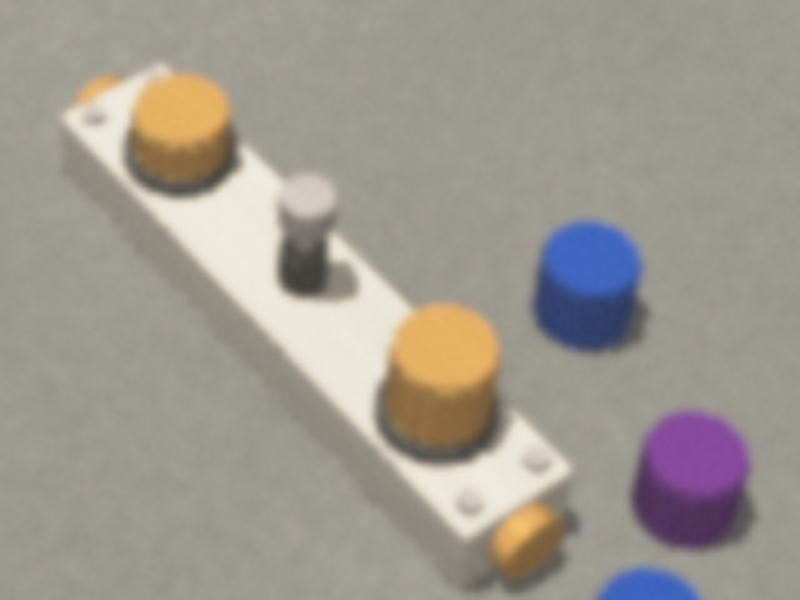

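View pics/ct.png

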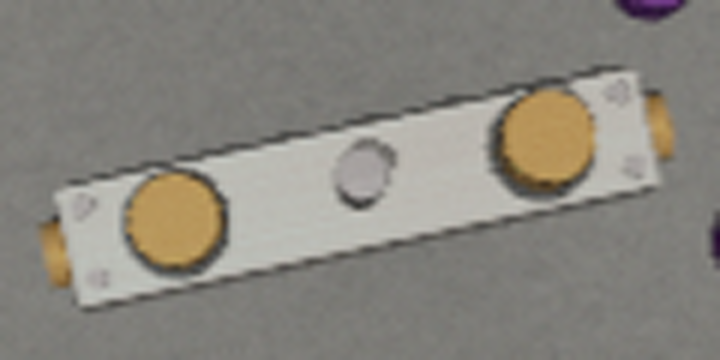

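The crop confirms it. The tall brass cap is at side (328,259) / top (331,187), with a longer wall than the low one at side (276,211) / top (269,201). The orange discs at the ends are only side plugs.

Run:
```python
from h import *
D={'tall':((328.4,259.0),(331.1,187.4),.097),'low':((276.2,211.0),(268.75,201.2),.080),'knob':((301.2,227.8),(300.1,193.2),.107)}
P={}
for k,(s,t,z) in D.items():
    X,g=two(s,t);a=onz('side',*s,z);b=onz('top',*t,z);P[k]=(a+b)/2
    print(k,'two',X.round(4),round(g,4),'side',a.round(4),'top',b.round(4))
d=P['low']-P['tall'];d[2]=0;print('dist',np.linalg.norm(d),'yaw of line',np.degrees(np.arctan2(d[1],d[0])),'mid',(P['low']+P['tall'])/2,P['knob'])
R=Ro.from_rotvec(r.get_obs()['ee_rot']).as_matrix();print(R.round(3), r.get_obs()['tcp_pos'])
```

```text
tall two [ 0.5321 -0.1619  0.0973] 0.003 side [ 0.5307 -0.1613  0.097 ] top [ 0.5335 -0.1626  0.097 ]
low two [0.4935 0.0328 0.0835] 0.0015 side [0.4942 0.036  0.08  ] top [0.4945 0.0326 0.08  ]
knob two [ 0.5131 -0.0643  0.1112] 0.0038 side [ 0.5132 -0.0604  0.107 ] top [ 0.5154 -0.0652  0.107 ]
dist 0.19981323519134195 yaw of line 100.89850690055287 mid [ 0.51324651 -0.06381988  0.0885    ] [ 0.51429505 -0.06281297  0.107     ]
[[-0.001 -0.894  0.448]
 [-0.001  0.448  0.894]
 [-1.    -0.    -0.001]] [0.27997019 0.55829838 0.23053091]
```

```bash
cat >> h.py <<'E'
def plan(X,yaw):
    o=r.get_obs();R=Ro.from_rotvec(o['ee_rot']).as_matrix()
    y=np.radians(yaw);x=np.array([0,0,-1.]);z=np.array([np.cos(y),np.sin(y),0]);T=np.c_[x,np.cross(z,x),z]
    print('t=',o['time_s'],'shift mm',(1000*R.T@(np.array(X)-o['tcp_pos'])).round(1),'turn deg',np.degrees(Ro.from_matrix(R.T@T).as_rotvec()).round(1),'F',np.round(o['ft_force'],1),'op',round(float(o['opening']),4), 'q',np.round(o['joints'],2))
E
python3 -c "
from h import *
plan([.514,-.063,.16],10.9)"
```

```text
t= 0.1 shift mm [  71.2 -487.7 -450.4] turn deg [52.5 -0.1  0. ] F [0.6 0.  0.7] op 0.0856 q [-1.17  0.41 -0.01  1.6   0.01  1.13 -0.08]
```

{"method": "step_arm", "body": {
  "moves": [
    {"gripper": 1, "tx": 0, "ty": -45, "tz": -42, "wx": 5},
    {"gripper": 1, "tx": 10, "ty": -90, "tz": -83, "wx": 10},
    {"gripper": 1, "tx": 20, "ty": -135, "tz": -125, "wx": 15},
    {"gripper": 1, "tx": 30, "ty": -180, "tz": -166, "wx": 20},
    {"gripper": 1, "tx": 40, "ty": -225, "tz": -208, "wx": 25},
    {"gripper": 1, "tx": 50, "ty": -270, "tz": -249, "wx": 30},
    {"gripper": 1, "tx": 60, "ty": -315, "tz": -291, "wx": 35},
    {"gripper": 1, "tx": 70, "ty": -360, "tz": -332, "wx": 40},
    {"gripper": 1, "tx": 70, "ty": -405, "tz": -374, "wx": 46},
    {"gripper": 1, "tx": 70, "ty": -445, "tz": -411, "wx": 52.5}
  ]
}}

```text
$.moves[0]: bad value
```

```bash
python3 -c "
from h import *
plan([.514,-.063,.16],10.9)"
```

```text
t= 0.1 shift mm [  71.2 -487.7 -450.4] turn deg [52.5 -0.1  0. ] F [0.6 0.  0.7] op 0.0856 q [-1.17  0.41 -0.01  1.6   0.01  1.13 -0.08]
```

{"method": "step_arm", "body": {
  "moves": [
    {"gripper": 1, "tx": 0, "ty": -45, "tz": -42, "wx": 5, "wy": 0, "wz": 0},
    {"gripper": 1, "tx": 10, "ty": -90, "tz": -83, "wx": 10, "wy": 0, "wz": 0},
    {"gripper": 1, "tx": 20, "ty": -135, "tz": -125, "wx": 15, "wy": 0, "wz": 0},
    {"gripper": 1, "tx": 30, "ty": -180, "tz": -166, "wx": 20, "wy": 0, "wz": 0},
    {"gripper": 1, "tx": 40, "ty": -225, "tz": -208, "wx": 25, "wy": 0, "wz": 0},
    {"gripper": 1, "tx": 50, "ty": -270, "tz": -249, "wx": 30, "wy": 0, "wz": 0},
    {"gripper": 1, "tx": 60, "ty": -315, "tz": -291, "wx": 35, "wy": 0, "wz": 0},
    {"gripper": 1, "tx": 70, "ty": -360, "tz": -332, "wx": 40, "wy": 0, "wz": 0},
    {"gripper": 1, "tx": 70, "ty": -405, "tz": -374, "wx": 46, "wy": 0, "wz": 0},
    {"gripper": 1, "tx": 70, "ty": -445, "tz": -411, "wx": 52.5, "wy": 0, "wz": 0}
  ]
}}

```text
time_s: 1.35
tcp_pos: [0.494, -0.0104, 0.1612]
ee_rot: [-0.146, 1.566, 0.146]
ft_force: [1.1, 0.3, -0.1]
opening: 0.0854
```

```bash
python3 -c "
from h import *
plan([.514,-.063,.16],10.9)"
```

```text
t= 1.35 shift mm [  1.2 -55.4  10. ] turn deg [-0.3 -0.   0. ] F [ 1.1  0.3 -0.1] op 0.0854 q [-0.43  0.28  0.43  2.01 -0.15  0.88  0.26]
```

{"method": "step_arm", "body": {
  "moves": [
    {"gripper": 1, "tx": 0, "ty": -20, "tz": 4, "wx": 0, "wy": 0, "wz": 0},
    {"gripper": 1, "tx": 0, "ty": -40, "tz": 8, "wx": 0, "wy": 0, "wz": 0},
    {"gripper": 1, "tx": 5, "ty": -55, "tz": 10, "wx": 0, "wy": 0, "wz": 0},
    {"gripper": 1, "tx": 10, "ty": -55, "tz": 10, "wx": 0, "wy": 0, "wz": 0},
    {"gripper": 1, "tx": 15, "ty": -55, "tz": 10, "wx": 0, "wy": 0, "wz": 0},
    {"gripper": 1, "tx": 20, "ty": -55, "tz": 10, "wx": 0, "wy": 0, "wz": 0},
    {"gripper": 1, "tx": 25, "ty": -55, "tz": 10, "wx": 0, "wy": 0, "wz": 0},
    {"gripper": 1, "tx": 30, "ty": -55, "tz": 10, "wx": 0, "wy": 0, "wz": 0},
    {"gripper": 1, "tx": 30, "ty": -55, "tz": 10, "wx": 0, "wy": 0, "wz": 0},
    {"gripper": 1, "tx": 30, "ty": -55, "tz": 10, "wx": 0, "wy": 0, "wz": 0}
  ]
}}

```text
time_s: 2.6
tcp_pos: [0.514, -0.0603, 0.1314]
ee_rot: [-0.149, 1.565, 0.149]
ft_force: [-0.9, 0.2, -0.1]
opening: 0.085
```

Run:
```python
from h import *
plan([.514,-.063,.077],10.9)
ims=[cv2.resize(r.get_image(n)[y:y+120,x:x+120],None,fx=4,fy=4,interpolation=2) for n,x,y in(('side',245,165),('top',240,135))]
cv2.imwrite('pics/a1.png',cv2.resize(np.hstack(ims),(800,400))[:,:,::-1])
```

```text
t= 2.6 shift mm [54.4 -2.6 -0.5] turn deg [-0.  0.  0.] F [-0.9  0.2 -0.1] op 0.085 q [-0.32  0.36  0.43  1.99 -0.2   0.83  0.41]
```

View pics/a1.png

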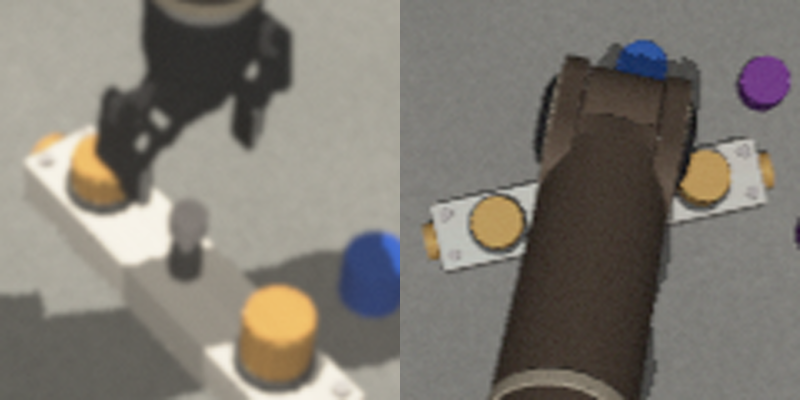

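The left fingertip is at crop (138,195), the right at (243,145), and the knob (187,220) is straight under their midpoint. Descend, then close.

{"method": "step_arm", "body": {
  "moves": [
    {"gripper": 1, "tx": 8, "ty": -2.5, "tz": -0.5, "wx": 0, "wy": 0, "wz": 0},
    {"gripper": 1, "tx": 18, "ty": -2.5, "tz": -0.5, "wx": 0, "wy": 0, "wz": 0},
    {"gripper": 1, "tx": 30, "ty": -2.5, "tz": -0.5, "wx": 0, "wy": 0, "wz": 0},
    {"gripper": 1, "tx": 42, "ty": -2.5, "tz": -0.5, "wx": 0, "wy": 0, "wz": 0},
    {"gripper": 1, "tx": 50, "ty": -2.5, "tz": -0.5, "wx": 0, "wy": 0, "wz": 0},
    {"gripper": 1, "tx": 54, "ty": -2.5, "tz": -0.5, "wx": 0, "wy": 0, "wz": 0},
    {"gripper": 1, "tx": 54, "ty": -2.5, "tz": -0.5, "wx": 0, "wy": 0, "wz": 0},
    {"gripper": 0.5, "tx": 54, "ty": -2.5, "tz": -0.5, "wx": 0, "wy": 0, "wz": 0},
    {"gripper": 0.4, "tx": 54, "ty": -2.5, "tz": -0.5, "wx": 0, "wy": 0, "wz": 0},
    {"gripper": 0.4, "tx": 54, "ty": -2.5, "tz": -0.5, "wx": 0, "wy": 0, "wz": 0}
  ]
}}

```text
time_s: 3.95
tcp_pos: [0.5141, -0.0628, 0.0775]
ee_rot: [-0.149, 1.565, 0.149]
ft_force: [0.0, 0.2, -1.1]
opening: 0.0344
```

Run:
```python
from h import *
plan([.514,-.063,.077],10.9)
im=cv2.resize(r.get_image('side')[175:275,250:350],None,fx=6,fy=6,interpolation=2)
cv2.imwrite('pics/a2.png',im[:,:,::-1])
```

```text
t= 3.95 shift mm [ 0.5 -0.2 -0.1] turn deg [-0.  0.  0.] F [ 0.   0.2 -1.1] op 0.0344 q [-0.28  0.44  0.4   2.03 -0.26  0.72  0.46]
```

View pics/a2.png

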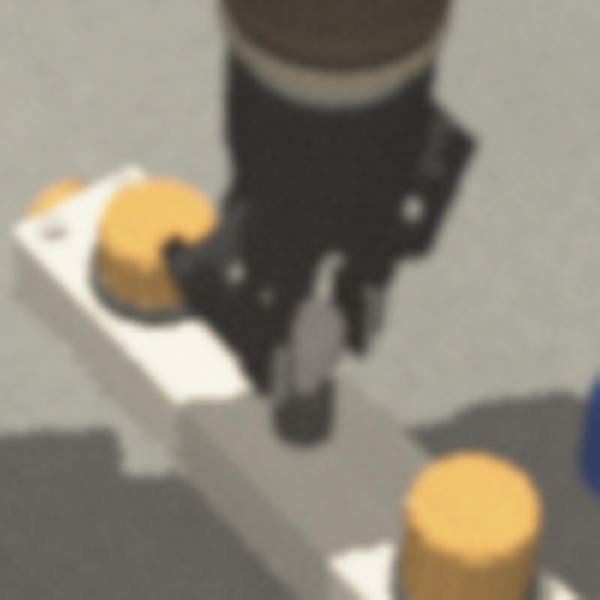

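{"method": "step_arm", "body": {
  "moves": [
    {"gripper": 0, "tx": 0, "ty": 0, "tz": 0, "wx": 0, "wy": 0, "wz": 0},
    {"gripper": 0, "tx": 0, "ty": 0, "tz": 0, "wx": 0, "wy": 0, "wz": 0},
    {"gripper": 0, "tx": 0, "ty": 0, "tz": 0, "wx": 0, "wy": 0, "wz": 0},
    {"gripper": 0, "tx": -3, "ty": 0, "tz": 0, "wx": 0, "wy": 0, "wz": 0},
    {"gripper": 0, "tx": -8, "ty": 0, "tz": 0, "wx": 0, "wy": 0, "wz": 0},
    {"gripper": 0, "tx": -13, "ty": 0, "tz": 0, "wx": 0, "wy": 0, "wz": 0},
    {"gripper": 0, "tx": -19, "ty": 0, "tz": 0, "wx": 0, "wy": 0, "wz": 0},
    {"gripper": 0, "tx": -25, "ty": 0, "tz": 0, "wx": 0, "wy": 0, "wz": 0},
    {"gripper": 0, "tx": -30, "ty": 0, "tz": 0, "wx": 0, "wy": 0, "wz": 0},
    {"gripper": 0, "tx": -34, "ty": 0, "tz": 0, "wx": 0, "wy": 0, "wz": 0}
  ]
}}

```text
time_s: 5.25
tcp_pos: [0.5115, -0.0632, 0.11]
ee_rot: [-0.149, 1.571, 0.149]
ft_force: [-3.7, -2.3, -14.7]
opening: 0.0265
```

Run:
```python
from h import *
plan([.514,-.063,.077],10.9)
im=cv2.resize(r.get_image('side')[175:275,250:350],None,fx=6,fy=6,interpolation=2)
cv2.imwrite('pics/a3.png',im[:,:,::-1])
plan([.514,-.063,.077],10.9)
for z in (.071,.087,.107,.120,.141):
  u,v=proj('side',np.array([.514,-.063,z]));print(z,(u-250)*6,(v-175)*6)
```

```text
t= 5.25 shift mm [33.  -0.3  2.6] turn deg [-0.1 -0.3 -0. ] F [ -3.7  -2.3 -14.7] op 0.0265 q [-0.31  0.39  0.42  2.   -0.22  0.79  0.43]
t= 5.3 shift mm [33.4 -0.3  2.6] turn deg [-0.1 -0.3 -0. ] F [ -5.7  -2.3 -13.7] op 0.0263 q [-0.31  0.39  0.42  2.   -0.22  0.79  0.43]
0.071 307.63275685830445 381.2917713501532
0.087 309.57063212729497 354.64855953063403
0.107 312.045713302084 320.619479813461
0.12 313.6868770990824 298.0556567575293
0.141 316.3936432691654 260.8412159885915
```

View pics/a3.png

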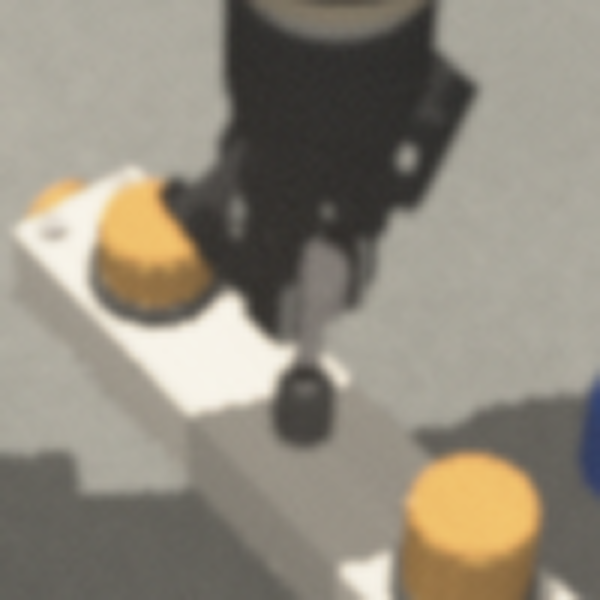

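The knob has risen from about (317,335) to (320,265). Above the dark housing mouth the image shows the black band and a small bright gap at (303,385). The −14 N matches about 0.034 m of pull, so the band is clear and it's short of the end stop. Hold.

{"method": "step_arm", "body": {
  "moves": [
    {"gripper": 0, "tx": 0, "ty": 0, "tz": 0, "wx": 0, "wy": 0, "wz": 0},
    {"gripper": 0, "tx": 0, "ty": 0, "tz": 0, "wx": 0, "wy": 0, "wz": 0},
    {"gripper": 0, "tx": 0, "ty": 0, "tz": 0, "wx": 0, "wy": 0, "wz": 0},
    {"gripper": 0, "tx": 0, "ty": 0, "tz": 0, "wx": 0, "wy": 0, "wz": 0},
    {"gripper": 0, "tx": 0, "ty": 0, "tz": 0, "wx": 0, "wy": 0, "wz": 0},
    {"gripper": 0, "tx": 0, "ty": 0, "tz": 0, "wx": 0, "wy": 0, "wz": 0},
    {"gripper": 0, "tx": 0, "ty": 0, "tz": 0, "wx": 0, "wy": 0, "wz": 0},
    {"gripper": 0, "tx": 0, "ty": 0, "tz": 0, "wx": 0, "wy": 0, "wz": 0},
    {"gripper": 0, "tx": 0, "ty": 0, "tz": 0, "wx": 0, "wy": 0, "wz": 0},
    {"gripper": 0, "tx": 0, "ty": 0, "tz": 0, "wx": 0, "wy": 0, "wz": 0}
  ]
}}

```text
time_s: 6.55
tcp_pos: [0.5116, -0.0632, 0.1098]
ee_rot: [-0.149, 1.571, 0.149]
ft_force: [-4.2, -2.6, -14.2]
opening: 0.0263
```

Run:
```python
from h import *
im=cv2.resize(r.get_image('side')[205:265,270:330],None,fx=10,fy=10,interpolation=2)
cv2.imwrite('pics/a4.png',im[:,:,::-1])
plan([.514,-.063,.077],10.9)
```

```text
t= 6.6 shift mm [32.8 -0.3  2.6] turn deg [-0.1 -0.3 -0. ] F [ -4.2  -2.4 -13.6] op 0.0265 q [-0.31  0.39  0.42  2.   -0.22  0.79  0.43]
```

View pics/a4.png

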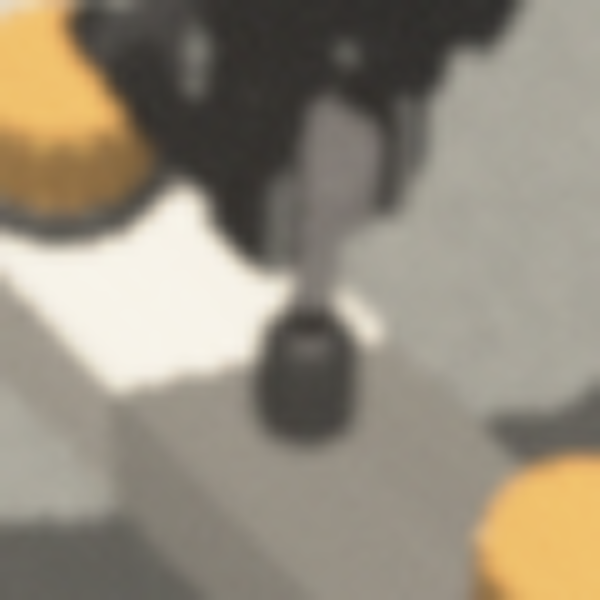

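The band shows at (310,320), with lighter rod below it at (310,345), so it is wholly out. It was held for 1.3 s. Now lower it and let go.

{"method": "step_arm", "body": {
  "moves": [
    {"gripper": 0, "tx": 6, "ty": 0, "tz": 0, "wx": 0, "wy": 0, "wz": 0},
    {"gripper": 0, "tx": 13, "ty": 0, "tz": 0, "wx": 0, "wy": 0, "wz": 0},
    {"gripper": 0, "tx": 20, "ty": 0, "tz": 0, "wx": 0, "wy": 0, "wz": 0},
    {"gripper": 0, "tx": 27, "ty": 0, "tz": 0, "wx": 0, "wy": 0, "wz": 0},
    {"gripper": 0, "tx": 31, "ty": 0, "tz": 0, "wx": 0, "wy": 0, "wz": 0},
    {"gripper": 0.6, "tx": 31, "ty": 0, "tz": 0, "wx": 0, "wy": 0, "wz": 0},
    {"gripper": 1, "tx": 31, "ty": 0, "tz": 0, "wx": 0, "wy": 0, "wz": 0},
    {"gripper": 1, "tx": 31, "ty": 0, "tz": 0, "wx": 0, "wy": 0, "wz": 0},
    {"gripper": 1, "tx": 31, "ty": 0, "tz": 0, "wx": 0, "wy": 0, "wz": 0},
    {"gripper": 1, "tx": 25, "ty": 0, "tz": 0, "wx": 0, "wy": 0, "wz": 0}
  ]
}}

```text
time_s: 7.85
tcp_pos: [0.5138, -0.0628, 0.0864]
ee_rot: [-0.149, 1.566, 0.149]
ft_force: [0.0, 0.2, -0.1]
opening: 0.0854
```

{"method": "step_arm", "body": {
  "moves": [
    {"gripper": 1, "tx": -15, "ty": 0, "tz": 0, "wx": 0, "wy": 0, "wz": 0},
    {"gripper": 1, "tx": -35, "ty": 0, "tz": 0, "wx": 0, "wy": 0, "wz": 0},
    {"gripper": 1, "tx": -55, "ty": -10, "tz": 0, "wx": 0, "wy": 0, "wz": 0},
    {"gripper": 1, "tx": -60, "ty": -30, "tz": 0, "wx": 0, "wy": 0, "wz": 0},
    {"gripper": 1, "tx": -60, "ty": -50, "tz": 0, "wx": 0, "wy": 0, "wz": 0},
    {"gripper": 1, "tx": -60, "ty": -70, "tz": 0, "wx": 0, "wy": 0, "wz": 0},
    {"gripper": 1, "tx": -60, "ty": -85, "tz": 0, "wx": 0, "wy": 0, "wz": 0},
    {"gripper": 1, "tx": -60, "ty": -96, "tz": 0, "wx": 0, "wy": 0, "wz": 0},
    {"gripper": 1, "tx": -60, "ty": -100, "tz": 0, "wx": 0, "wy": 0, "wz": 0},
    {"gripper": 1, "tx": -60, "ty": -100, "tz": 0, "wx": 0, "wy": 0, "wz": 0}
  ]
}}

```text
time_s: 9.1
tcp_pos: [0.5327, -0.1609, 0.1462]
ee_rot: [-0.149, 1.566, 0.149]
ft_force: [0.5, -0.4, 0.6]
opening: 0.0855
```

Run:
```python
from h import *
im=cv2.resize(r.get_image('side')[175:305,240:400],None,fx=5,fy=5,interpolation=2)[:600]
cv2.imwrite('pics/a5.png',im[:,:,::-1])
plan([.531,-.162,.060],10.9)
```

```text
t= 9.15 shift mm [86.2 -1.1 -1.9] turn deg [-0. -0. -0.] F [ 0.2  0.7 -0.2] op 0.0854 q [-0.15  0.41  0.46  1.88 -0.23  0.9   0.61]
```

View pics/a5.png

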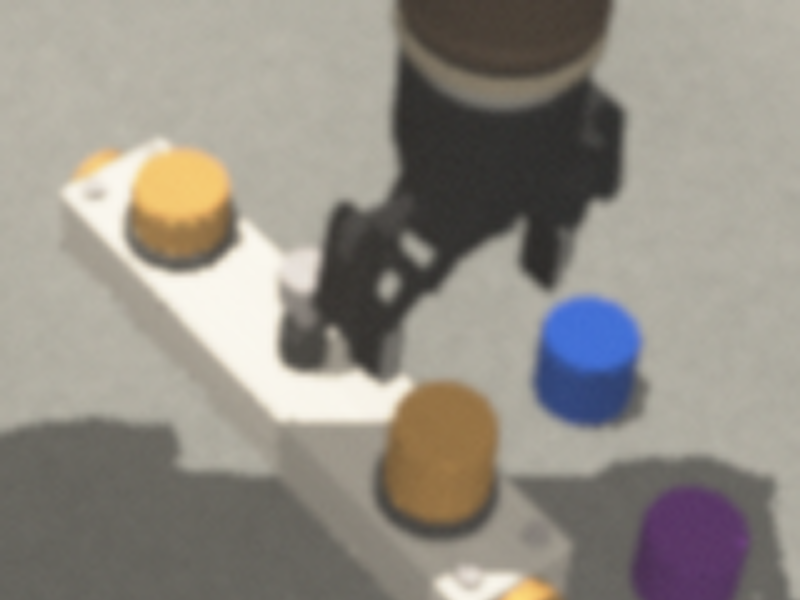

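The knob is back down, its top at (300,268). The gripper stands over the tall cap at (442,430), so descend on it.

{"method": "step_arm", "body": {
  "moves": [
    {"gripper": 1, "tx": 12, "ty": -1, "tz": -2, "wx": 0, "wy": 0, "wz": 0},
    {"gripper": 1, "tx": 28, "ty": -1, "tz": -2, "wx": 0, "wy": 0, "wz": 0},
    {"gripper": 1, "tx": 44, "ty": -1, "tz": -2, "wx": 0, "wy": 0, "wz": 0},
    {"gripper": 1, "tx": 60, "ty": -1, "tz": -2, "wx": 0, "wy": 0, "wz": 0},
    {"gripper": 1, "tx": 72, "ty": -1, "tz": -2, "wx": 0, "wy": 0, "wz": 0},
    {"gripper": 1, "tx": 80, "ty": -1, "tz": -2, "wx": 0, "wy": 0, "wz": 0},
    {"gripper": 1, "tx": 85, "ty": -1, "tz": -2, "wx": 0, "wy": 0, "wz": 0},
    {"gripper": 1, "tx": 85, "ty": -1, "tz": -2, "wx": 0, "wy": 0, "wz": 0},
    {"gripper": 0.7, "tx": 85, "ty": -1, "tz": -2, "wx": 0, "wy": 0, "wz": 0},
    {"gripper": 0.65, "tx": 85, "ty": -1, "tz": -2, "wx": 0, "wy": 0, "wz": 0}
  ]
}}

```text
time_s: 10.4
tcp_pos: [0.5313, -0.1624, 0.0617]
ee_rot: [-0.149, 1.565, 0.149]
ft_force: [0.1, 0.5, 0.0]
opening: 0.0553
```

Run:
```python
from h import *
im=cv2.resize(r.get_image('side')[205:305,270:400],None,fx=6,fy=6,interpolation=2)[:600]
cv2.imwrite('pics/a6.png',im[:,:,::-1])
plan([.531,-.162,.060],10.9)
```

```text
t= 10.45 shift mm [ 1.6  0.4 -0.1] turn deg [-0.  0.  0.] F [-0.6  0.7 -0.3] op 0.0556 q [-0.1   0.52  0.4   1.95 -0.3   0.73  0.68]
```

View pics/a6.png

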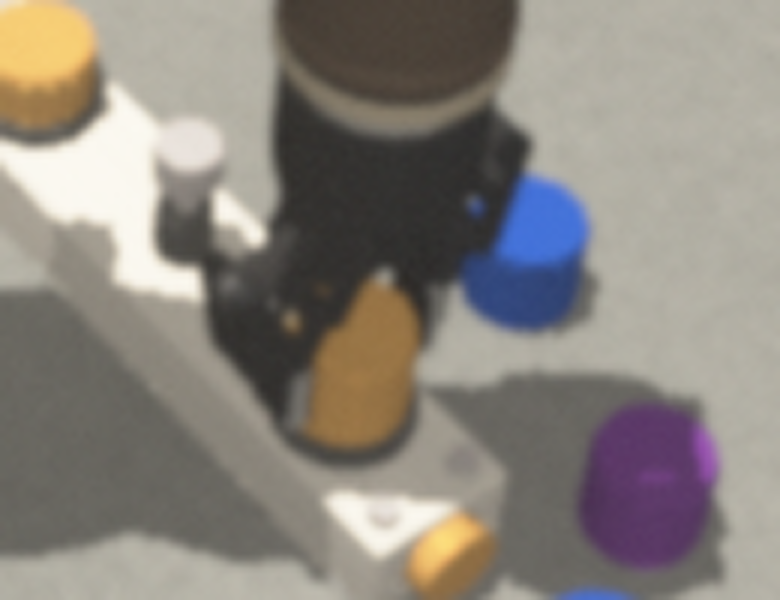

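Both fingers straddle the cap (350,370) without touching the knob. Close, then try the first direction (counter-clockwise from above) by 15°.

{"method": "step_arm", "body": {
  "moves": [
    {"gripper": 0, "tx": 0, "ty": 0, "tz": 0, "wx": 0, "wy": 0, "wz": 0},
    {"gripper": 0, "tx": 0, "ty": 0, "tz": 0, "wx": 0, "wy": 0, "wz": 0},
    {"gripper": 0, "tx": 0, "ty": 0, "tz": 0, "wx": 0, "wy": 0, "wz": 0},
    {"gripper": 0, "tx": 0, "ty": 0, "tz": 0, "wx": 0, "wy": 0, "wz": 0},
    {"gripper": 0, "tx": 0, "ty": 0, "tz": 0, "wx": -3, "wy": 0, "wz": 0},
    {"gripper": 0, "tx": 0, "ty": 0, "tz": 0, "wx": -6, "wy": 0, "wz": 0},
    {"gripper": 0, "tx": 0, "ty": 0, "tz": 0, "wx": -9, "wy": 0, "wz": 0},
    {"gripper": 0, "tx": 0, "ty": 0, "tz": 0, "wx": -12, "wy": 0, "wz": 0},
    {"gripper": 0, "tx": 0, "ty": 0, "tz": 0, "wx": -15, "wy": 0, "wz": 0},
    {"gripper": 0, "tx": 0, "ty": 0, "tz": 0, "wx": -15, "wy": 0, "wz": 0}
  ]
}}

```text
time_s: 11.7
tcp_pos: [0.5316, -0.1626, 0.062]
ee_rot: [-0.354, 1.54, 0.353]
ft_force: [0.6, -0.4, 5.7]
opening: 0.0469
```

Run:
```python
from h import *
plan([.531,-.162,.060],10.9)
o=r.get_obs();print(np.round(o['ft_torque'],3))
```

```text
t= 11.7 shift mm [ 2.   0.8 -0.3] turn deg [15.   0.1  0. ] F [ 0.6 -0.4  5.7] op 0.0469 q [-0.04  0.52  0.33  1.94 -0.25  0.72  0.89]
[-0.014  0.087  0.08 ]
```

Torque is only 0.08 Nm after 15° (0.26 rad), past the 0.2 rad limit, so this is the free (loosening) way. Carry on to about 64°.

{"method": "step_arm", "body": {
  "moves": [
    {"gripper": 0, "tx": 0, "ty": 0, "tz": 0, "wx": -5, "wy": 0, "wz": 0},
    {"gripper": 0, "tx": 0, "ty": 0, "tz": 0, "wx": -10, "wy": 0, "wz": 0},
    {"gripper": 0, "tx": 0, "ty": 0, "tz": 0, "wx": -16, "wy": 0, "wz": 0},
    {"gripper": 0, "tx": 0, "ty": 0, "tz": 0, "wx": -22, "wy": 0, "wz": 0},
    {"gripper": 0, "tx": 0, "ty": 0, "tz": 0, "wx": -28, "wy": 0, "wz": 0},
    {"gripper": 0, "tx": 0, "ty": 0, "tz": 0, "wx": -34, "wy": 0, "wz": 0},
    {"gripper": 0, "tx": 0, "ty": 0, "tz": 0, "wx": -40, "wy": 0, "wz": 0},
    {"gripper": 0, "tx": 0, "ty": 0, "tz": 0, "wx": -45, "wy": 0, "wz": 0},
    {"gripper": 0, "tx": 0, "ty": 0, "tz": 0, "wx": -49, "wy": 0, "wz": 0},
    {"gripper": 0, "tx": 0, "ty": 0, "tz": 0, "wx": -49, "wy": 0, "wz": 0}
  ]
}}

```text
time_s: 12.95
tcp_pos: [0.5317, -0.1626, 0.0619]
ee_rot: [-1.013, 1.322, 1.011]
ft_force: [0.3, 0.0, 5.6]
opening: 0.0472
```

Run:
```python
from h import *
plan([.531,-.162,.060],10.9)
o=r.get_obs();print(np.round(o['ft_torque'],3))
```

```text
t= 12.95 shift mm [1.9 0.8 0.4] turn deg [63.9  0.1  0.1] F [0.3 0.  5.6] op 0.0472 q [ 0.13  0.5   0.11  1.93 -0.08  0.72  1.59]
[ 0.007 -0.039  0.019]
```

{"method": "step_arm", "body": {
  "moves": [
    {"gripper": 0, "tx": -0.7, "ty": 0, "tz": 0, "wx": 0, "wy": 0, "wz": 0},
    {"gripper": 0, "tx": -1.4, "ty": 0, "tz": 0, "wx": 0, "wy": 0, "wz": 0},
    {"gripper": 0, "tx": -2.1, "ty": 0, "tz": 0, "wx": 0, "wy": 0, "wz": 0},
    {"gripper": 0, "tx": -2.8, "ty": 0, "tz": 0, "wx": 0, "wy": 0, "wz": 0},
    {"gripper": 0, "tx": -3.5, "ty": 0, "tz": 0, "wx": 0, "wy": 0, "wz": 0},
    {"gripper": 0, "tx": -4.2, "ty": 0, "tz": 0, "wx": 0, "wy": 0, "wz": 0},
    {"gripper": 0, "tx": -4.8, "ty": 0, "tz": 0, "wx": 0, "wy": 0, "wz": 0},
    {"gripper": 0, "tx": -5.4, "ty": 0, "tz": 0, "wx": 0, "wy": 0, "wz": 0},
    {"gripper": 0, "tx": -6, "ty": 0, "tz": 0, "wx": 0, "wy": 0, "wz": 0},
    {"gripper": 0, "tx": -6, "ty": 0, "tz": 0, "wx": 0, "wy": 0, "wz": 0}
  ]
}}

```text
time_s: 14.2
tcp_pos: [0.531, -0.1624, 0.0674]
ee_rot: [-1.013, 1.322, 1.012]
ft_force: [-0.0, -0.6, -3.0]
opening: 0.0472
```

Run:
```python
from h import *
im=cv2.resize(r.get_image('side')[205:305,270:400],None,fx=6,fy=6,interpolation=2)[:600]
cv2.imwrite('pics/a7.png',im[:,:,::-1])
plan([.531,-.162,.060],10.9)
o=r.get_obs();print(np.round(o['ft_torque'],3))
```

```text
t= 14.25 shift mm [7.3 0.1 0.4] turn deg [64.  0. -0.] F [-0.2 -0.4 -1.7] op 0.047 q [ 0.13  0.49  0.11  1.93 -0.08  0.73  1.59]
[-0.012  0.016 -0.009]
```

View pics/a7.png

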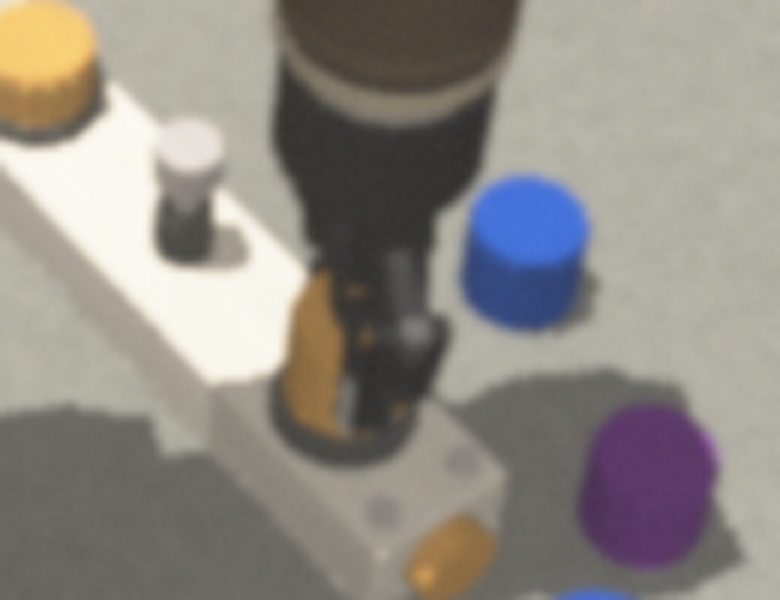

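Force is just the cap's weight (about −2 N) and the rim is off the boss at about (345,430), so the cap is free. Lift to about 90 mm.

{"method": "step_arm", "body": {
  "moves": [
    {"gripper": 0, "tx": -3, "ty": 0, "tz": 0, "wx": 0, "wy": 0, "wz": 0},
    {"gripper": 0, "tx": -8, "ty": 0, "tz": 0, "wx": 0, "wy": 0, "wz": 0},
    {"gripper": 0, "tx": -14, "ty": 0, "tz": 0, "wx": 0, "wy": 0, "wz": 0},
    {"gripper": 0, "tx": -20, "ty": 0, "tz": 0, "wx": 0, "wy": 0, "wz": 0},
    {"gripper": 0, "tx": -28, "ty": 0, "tz": 0, "wx": 0, "wy": 0, "wz": 0},
    {"gripper": 0, "tx": -38, "ty": 0, "tz": 0, "wx": 0, "wy": 0, "wz": 0},
    {"gripper": 0, "tx": -50, "ty": 0, "tz": 0, "wx": 0, "wy": 0, "wz": 0},
    {"gripper": 0, "tx": -62, "ty": 0, "tz": 0, "wx": 0, "wy": 0, "wz": 0},
    {"gripper": 0, "tx": -74, "ty": 0, "tz": 0, "wx": 0, "wy": 0, "wz": 0},
    {"gripper": 0, "tx": -84, "ty": 0, "tz": 0, "wx": 0, "wy": 0, "wz": 0}
  ]
}}

```text
time_s: 15.5
tcp_pos: [0.5311, -0.1624, 0.1522]
ee_rot: [-1.013, 1.322, 1.012]
ft_force: [0.5, 0.0, -1.8]
opening: 0.0469
```

{"method": "step_arm", "body": {
  "moves": [
    {"gripper": 0, "tx": 0, "ty": 0, "tz": 0, "wx": 0, "wy": 0, "wz": 0},
    {"gripper": 0, "tx": 0, "ty": 0, "tz": 0, "wx": 0, "wy": 0, "wz": 0},
    {"gripper": 0, "tx": 0, "ty": 0, "tz": 0, "wx": 0, "wy": 0, "wz": 0},
    {"gripper": 0, "tx": 0, "ty": 0, "tz": 0, "wx": 0, "wy": 0, "wz": 0},
    {"gripper": 0, "tx": 0, "ty": 0, "tz": 0, "wx": 0, "wy": 0, "wz": 0},
    {"gripper": 0, "tx": 0, "ty": 0, "tz": 0, "wx": 0, "wy": 0, "wz": 0},
    {"gripper": 0, "tx": 0, "ty": 0, "tz": 0, "wx": 0, "wy": 0, "wz": 0},
    {"gripper": 0, "tx": 0, "ty": 0, "tz": 0, "wx": 0, "wy": 0, "wz": 0},
    {"gripper": 0, "tx": 0, "ty": 0, "tz": 0, "wx": 0, "wy": 0, "wz": 0},
    {"gripper": 0, "tx": 0, "ty": 0, "tz": 0, "wx": 0, "wy": 0, "wz": 0}
  ]
}}

```text
time_s: 16.75
tcp_pos: [0.531, -0.1624, 0.1513]
ee_rot: [-1.013, 1.323, 1.012]
ft_force: [-0.3, -0.1, -3.2]
opening: 0.0472
```

Run:
```python
from h import *
im=cv2.resize(r.get_image('side')[170:320,240:400],None,fx=4,fy=4,interpolation=2)
cv2.imwrite('pics/a8.png',im[:,:,::-1])
plan([.531,-.162,.15],10.9)
```

```text
t= 16.8 shift mm [1.3 0.1 0.4] turn deg [64.  0. -0.] F [ 0.4 -0.3 -1.7] op 0.0468 q [ 0.11  0.38  0.13  1.86 -0.06  0.91  1.57]
```

View pics/a8.png

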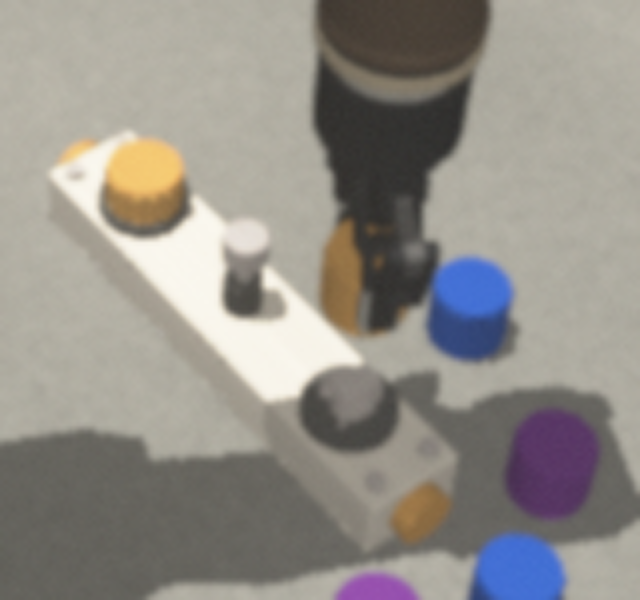

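The cap hangs upright in the gripper at (345,280), and the bare neck and boss show at (348,405). The knob (246,245) is down, and the low cap (145,180) is in place. Hand in.

```bash
python3 -c "
from plant import r
print(r.job_done())"
```

```text
the job is handed in; nothing more can be done
None
```

The job is handed in: the manifold is vented, and the tall brass cap is off and held in the gripper. It took about 17 s of the 51 s allowed.

- **Vent:** I pulled the knob up about 33 mm. The picture showed the whole black band out with bare rod below it, and the spring force was about 14 N, short of the end stop. I held it 1.3 s, lowered it and let go; later pictures show the knob back at rest.
- **Cap:** I tried counter-clockwise (seen from above) first. It turned freely past 0.2 rad with about 0.08 Nm, so the thread is right-handed and I did not need to try the other way. I turned it about 64° (1.1 rad) and it lifted off, with only about its own weight on the wrist.
- **Last checks:**
  - The cap is upright in the gripper, about 90 mm above where it sat, with the opening steady at 47 mm.
  - The last side picture shows the neck bare, the low cap still on and the blue and purple look-alikes in frame not moved.
  - The bin, wrench and carton were outside that picture, so I did not look at them again; the arm did not work near them.
- **Small disagreements:**
  - The two cameras differed by 2 to 5 mm on positions.
  - The gripper reads 26.5 mm and 47 mm on parts given as 28 mm and 49 mm.
  - An unexplained upward push of about 5.6 N showed while turning the cap and went away on lifting.

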